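Set out the medicine jars for checking under the magnifier

ROBOT

A 6-joint arm with a two-finger parallel gripper is mounted at the origin on the work surface. World frame = base frame: x ahead of the robot, y to its left, z up, the work surface at z = 0. Lengths are in mm, angles in degrees, forces in N, time in s.
With the tool pointing down it reaches from about 300 to 775 mm from the base axis. Payload 14.6 kg.
Tool frame: the origin (TCP) lies at the very end of the fingers, on their centre line; the grasp point (between the pads) lies 19 mm behind it; z points along the fingers, y is the line along which they close (so a half turn about z gives the same grasp; the last joint's range is limited). The gripper opens to 94 mm and grips with 3 to 60 N. Pads are 16 mm wide; open, the fingers measure 119 mm over their backs; the gripper's body (75 mm by 177 mm) begins 78 mm behind the grasp point.
Start: joints at [-77.04, 17.183, 87.147, -0, 75.671, -3.816], TCP at [158.742, -526.584, 205.446] pointing down, gripper open.
Joint ranges: [-173.82, 173.82], [-45.26, 126.66], [13.44, 144.39], [-59.66, 239.66], [0, 175.72], [-146.38, 146.38]. Speed limits (degrees/s): [127.2, 127.2, 147.25, 180, 180, 180].

INTERFACE

Orientations are given as a 3x3 rotation matrix whose columns are the frame's x, y, z axes.
In Python, from rig import get_state, capture, camera_params, job gives the robot as it stands.
- The arm moves only by the shell command python3 -m pendant 'ROWS' [OPENING] [FORCE]. ROWS is JSON, a list of rows, each a list of 6 numbers: the shift along the world's x, y, z each as a share of 4 cm, from -1 to 1, then the turn, a rotation vector about the world's x, y, z each as a share of 0.12 rad, from -1 to 1. In form: [[x, y, z, wx, wy, wz], ...]. A call has exactly 8 rows; each row shifts and turns the commanded pose from where the row before left it; what a row does not reach is not made up. A row lasts 1/10 s, in which the tool goes at most 50 mm and 8.59 degrees, less where a joint would pass 70% of its speed; a pose out of reach is approached as far as the arm can. A call with a number of a shift or a turn outside -1 to 1 is refused whole. A call with a gripper value outside its range is refused whole. OPENING is the opening, from -1 (shut) to 1 (fully open), set as the call begins (- or left out, the last holds). The fingers move at their own pace and stop on an object; FORCE is the grip in N (left out, the last holds). Time passes only in rows, so rows that do not move let the fingers close, or fill a call up. It gives the time, the measured TCP pose, the force, the opening and the grip force at its end, in the units of the state.
- get_state(): the state, without advancing time (a new reading comes with each control period).
- capture(name): name is "side" or "top"; returns the picture (420x560x3 uint8, red, green, blue); there is no depth.
- camera_params(name): a dict with "intrinsics" (3x3 intrinsics, pixels), "extrinsics" (4x4, takes a point from world to camera coordinates). Camera axes: x right, y down, z forward; pixel columns grow to the right and rows downward; lengths in mm; the calibration is good to about 2 mm. A picture is of the moment at which its call begins. camera_params takes no time and is no camera call.
- job.job_done(): hands the job in; it is judged then, once.
The state is a dict: "time": time; "q": joint angles; "qd": joint speeds; "joint_efforts": joint torques, N m; "ee_pos": TCP position; "tcp_rot": TCP orientation; "ft_force": force on the tool from outside, world axes, zero at the start; "wrist_torque": the same for the moment, N m; "width": finger opening in mm; "finger_force": force on a finger pad.
Only numpy, scipy, OpenCV 4.12 (cv2) and the standard library are available. Lean on these libraries where they do the work, as an engineer would, in place of code of your own. Each camera call takes 0.05 s, during which the arm holds its last target. There are 200 camera calls.

TASK

Take all the medicine jars out of the case with the sliding covers and stand them upright side by side in one neat row on the green line of the checking stand, close together, with a small gap between neighbours (no more than 3 cm) so that none touch. Only when the whole row stands, tilt the magnifier forward over it to 30 degrees from upright, let go and see that it stays there. Finish with both case covers fully shut, and leave the calculator, basket and carton where they are.

Things in the scene. Friction and masses are not known exactly. Their poses are not given: they have to be found in the camera images.
- case: Fixed low blue case, 200 (x) by 341 (y) mm; origin: centre of its underside, on the counter. Floor 6 mm thick, 5 mm walls with tops at z 62 mm. A divider at y = 0 makes a left compartment (y 2.5 to 165.5 mm) and a right one (same at -y), x +-95 mm inside. Each has a clear cover sliding along the case's y, at two levels, one passing over the other. Jars stand in a loose line along y, near x = 0.
- cover_left (a joint): Travel (m) of the upper clear cover, over the left (+y) compartment: 0 shut, 0.163 fully open; opens towards the case's -y, over the right cover. About 1.2 N of friction; stays where left; starts 0 to 15 mm ajar. The right cover's grip blocks it if both are opened at once: shut one before opening the other.
- cover_right (a joint): Travel (m) of the clear lower cover over the right (-y) compartment: 0 shut, up to 0.163 fully open; opening slides it towards the case's +y, under the left cover. Friction and start as for the left cover.
- cover_left_grip (a point): Centre of the top of the left cover's orange upright grip, 50 mm (case x) by 12 mm (case y), standing 17 mm above the cover, top 92 mm above the counter. It sits at the cover's outer end: case y = +177 mm when shut, +14 mm when fully open. Pinch it across its 12 mm from above.
- cover_right_grip (a point): The same for the right cover's green grip: 50 by 12 mm, standing 18 mm above its cover, top 86 mm above the counter, at case y = -177 mm when shut, about -14 mm when fully open.
- stand: Fixed checking stand: a grey shelf board 20 mm thick, x from -95 to +90 mm, y +-135 mm about the origin (which is at counter level). At x = +75 mm two dark posts (y = +-128 mm, 62 mm high) carry the magnifier. The front (-x) faces the robot; yaw varies.
- row_line (a point): On the shelf board's top, 20 mm above the counter, at the middle of the painted green line that runs 240 mm along the stand's y at stand x = -25 mm; axes as the stand's. The jars' centres belong on this line.
- magnifier (a joint): Tilt (rad) of the magnifier: a clear pane in a white frame 236 mm wide, 138 mm tall, 8 mm thick, on a friction hinge along the stand's y. 0 = upright, positive = leaning forward (top to the stand's -x, over the shelf), negative = back; range -0.35 to 1.2. It takes about 0.4 N m (3 N at the bar) and stays where left. Starts leaning back 0.04 to 0.25.
- magnifier_hinge (a point): Middle of the magnifier's hinge axis: stand x = +75 mm, 50 mm above the counter.
- magnifier_bar (a point): Middle of the magnifier's red round bar (14 mm thick, 100 mm free length along the stand's y), 165 mm from the hinge axis, with a 20 mm free gap between it and the frame's top. Held from above across its thickness, it turns between the fingers as the screen tilts.
- calculator: Desk calculator, 150 by 100 by 16 mm, loose on the counter; not part of the job. Origin at the centre of its underside.
- basket: Coral plastic basket with packets, 130 by 180 by 60 mm, loose on the counter; not part of the job. Origin at the centre of its underside.
- carton: Cardboard carton, 60 by 90 by 50 mm, loose on the counter; not part of the job. Origin at the centre of its underside.
- jar1: Amber medicine jar with a white cap and paper label, 40 mm in diameter, 52 mm tall, about 60 g, loose; origin at the centre of its underside, z up. It may be absent; when present it starts upright in the left compartment of the case.
- jar2: Amber medicine jar with a white cap and paper label, 40 mm in diameter, 52 mm tall, about 60 g, loose; origin at the centre of its underside, z up. It may be absent; when present it starts upright in the left compartment of the case.
- jar3: Amber medicine jar with a white cap and paper label, 40 mm in diameter, 52 mm tall, about 60 g, loose; origin at the centre of its underside, z up. It may be absent; when present it starts upright in the left compartment of the case.
- jar4: Amber medicine jar with a white cap and paper label, 40 mm in diameter, 52 mm tall, about 60 g, loose; origin at the centre of its underside, z up. It may be absent; when present it starts upright in the right compartment of the case.
- jar5: Amber medicine jar with a white cap and paper label, 40 mm in diameter, 52 mm tall, about 60 g, loose; origin at the centre of its underside, z up. It may be absent; when present it starts upright in the right compartment of the case.
- jar6: Amber medicine jar with a white cap and paper label, 40 mm in diameter, 52 mm tall, about 60 g, loose; origin at the centre of its underside, z up. It may be absent; when present it starts upright in the right compartment of the case.

How it is judged (in metres and radians):
On the way, in this order (a step that is already met when the one before it is completed fails the run):
1. all the jars stand in a neat row on the green line while the magnifier is still up (x of jar1 in the frame of row_line between -0.012 and 0.012 m and y of jar1 in the frame of row_line between -0.122 and 0.122 m and z of jar1 in the frame of row_line between -0.004 and 0.006 m and angle between each of jar1, jar2, jar3, jar4, jar5, jar6's own z axis and vertical below 0.12 rad and linear speed of each of jar1, jar2, jar3, jar4, jar5, jar6 below 0.03 m/s and (distance between jar1 and jar2 below 0.078 m or distance between jar1 and jar3 below 0.078 m or distance between jar1 and jar4 below 0.078 m or distance between jar1 and jar5 below 0.078 m or distance between jar1 and jar6 below 0.078 m) and x of jar2 in the frame of row_line between -0.012 and 0.012 m and y of jar2 in the frame of row_line between -0.122 and 0.122 m and z of jar2 in the frame of row_line between -0.004 and 0.006 m and (distance between jar2 and jar1 below 0.078 m or distance between jar2 and jar3 below 0.078 m or distance between jar2 and jar4 below 0.078 m or distance between jar2 and jar5 below 0.078 m or distance between jar2 and jar6 below 0.078 m) and x of jar3 in the frame of row_line between -0.012 and 0.012 m and y of jar3 in the frame of row_line between -0.122 and 0.122 m and z of jar3 in the frame of row_line between -0.004 and 0.006 m and (distance between jar3 and jar1 below 0.078 m or distance between jar3 and jar2 below 0.078 m or distance between jar3 and jar4 below 0.078 m or distance between jar3 and jar5 below 0.078 m or distance between jar3 and jar6 below 0.078 m) and x of jar4 in the frame of row_line between -0.012 and 0.012 m and y of jar4 in the frame of row_line between -0.122 and 0.122 m and z of jar4 in the frame of row_line between -0.004 and 0.006 m and (distance between jar4 and jar1 below 0.078 m or distance between jar4 and jar2 below 0.078 m or distance between jar4 and jar3 below 0.078 m or distance between jar4 and jar5 below 0.078 m or distance between jar4 and jar6 below 0.078 m) and x of jar5 in the frame of row_line between -0.012 and 0.012 m and y of jar5 in the frame of row_line between -0.122 and 0.122 m and z of jar5 in the frame of row_line between -0.004 and 0.006 m and (distance between jar5 and jar1 below 0.078 m or distance between jar5 and jar2 below 0.078 m or distance between jar5 and jar3 below 0.078 m or distance between jar5 and jar4 below 0.078 m or distance between jar5 and jar6 below 0.078 m) and x of jar6 in the frame of row_line between -0.012 and 0.012 m and y of jar6 in the frame of row_line between -0.122 and 0.122 m and z of jar6 in the frame of row_line between -0.004 and 0.006 m and (distance between jar6 and jar1 below 0.078 m or distance between jar6 and jar2 below 0.078 m or distance between jar6 and jar3 below 0.078 m or distance between jar6 and jar4 below 0.078 m or distance between jar6 and jar5 below 0.078 m) and horizontal distance between jar1 and jar2 above 0.0415 m and horizontal distance between each of jar1, jar2 and jar3 above 0.0415 m and horizontal distance between each of jar1, jar2, jar3 and jar4 above 0.0415 m and horizontal distance between each of jar1, jar2, jar3, jar4 and jar5 above 0.0415 m and horizontal distance between each of jar1, jar2, jar3, jar4, jar5 and jar6 above 0.0415 m and value of joint magnifier below 0.3 rad), for 0.2 s.
2. the magnifier leans forward at 30 degrees (value of joint magnifier between 0.436 and 0.611 rad), for 0.2 s.
At the end, for the whole second after the job is handed in: All jars upright and still, centres within 12 mm of the green line and 122 mm of its middle, over 41.5 mm apart, each with a neighbour within 78 mm; magnifier at rest 30 degrees forward of upright, +-5; both covers shut to within 8 mm (all of step 2 and x of jar1 in the frame of row_line between -0.012 and 0.012 m and y of jar1 in the frame of row_line between -0.122 and 0.122 m and z of jar1 in the frame of row_line between -0.004 and 0.006 m and angle between each of jar1, jar2, jar3, jar4, jar5, jar6's own z axis and vertical below 0.12 rad and linear speed of each of jar1, jar2, jar3, jar4, jar5, jar6 below 0.03 m/s and (distance between jar1 and jar2 below 0.078 m or distance between jar1 and jar3 below 0.078 m or distance between jar1 and jar4 below 0.078 m or distance between jar1 and jar5 below 0.078 m or distance between jar1 and jar6 below 0.078 m) and x of jar2 in the frame of row_line between -0.012 and 0.012 m and y of jar2 in the frame of row_line between -0.122 and 0.122 m and z of jar2 in the frame of row_line between -0.004 and 0.006 m and (distance between jar2 and jar1 below 0.078 m or distance between jar2 and jar3 below 0.078 m or distance between jar2 and jar4 below 0.078 m or distance between jar2 and jar5 below 0.078 m or distance between jar2 and jar6 below 0.078 m) and x of jar3 in the frame of row_line between -0.012 and 0.012 m and y of jar3 in the frame of row_line between -0.122 and 0.122 m and z of jar3 in the frame of row_line between -0.004 and 0.006 m and (distance between jar3 and jar1 below 0.078 m or distance between jar3 and jar2 below 0.078 m or distance between jar3 and jar4 below 0.078 m or distance between jar3 and jar5 below 0.078 m or distance between jar3 and jar6 below 0.078 m) and x of jar4 in the frame of row_line between -0.012 and 0.012 m and y of jar4 in the frame of row_line between -0.122 and 0.122 m and z of jar4 in the frame of row_line between -0.004 and 0.006 m and (distance between jar4 and jar1 below 0.078 m or distance between jar4 and jar2 below 0.078 m or distance between jar4 and jar3 below 0.078 m or distance between jar4 and jar5 below 0.078 m or distance between jar4 and jar6 below 0.078 m) and x of jar5 in the frame of row_line between -0.012 and 0.012 m and y of jar5 in the frame of row_line between -0.122 and 0.122 m and z of jar5 in the frame of row_line between -0.004 and 0.006 m and (distance between jar5 and jar1 below 0.078 m or distance between jar5 and jar2 below 0.078 m or distance between jar5 and jar3 below 0.078 m or distance between jar5 and jar4 below 0.078 m or distance between jar5 and jar6 below 0.078 m) and x of jar6 in the frame of row_line between -0.012 and 0.012 m and y of jar6 in the frame of row_line between -0.122 and 0.122 m and z of jar6 in the frame of row_line between -0.004 and 0.006 m and (distance between jar6 and jar1 below 0.078 m or distance between jar6 and jar2 below 0.078 m or distance between jar6 and jar3 below 0.078 m or distance between jar6 and jar4 below 0.078 m or distance between jar6 and jar5 below 0.078 m) and horizontal distance between jar1 and jar2 above 0.0415 m and horizontal distance between each of jar1, jar2 and jar3 above 0.0415 m and horizontal distance between each of jar1, jar2, jar3 and jar4 above 0.0415 m and horizontal distance between each of jar1, jar2, jar3, jar4 and jar5 above 0.0415 m and horizontal distance between each of jar1, jar2, jar3, jar4, jar5 and jar6 above 0.0415 m and velocity of joint magnifier between -0.02 and 0.02 rad/s and value of joint each of cover_left, cover_right below 0.008 m); the robot touches nothing.
It fails at once if the calculator is pushed more than 3 cm (distance of calculator from where it was at the start of the episode above 0.03 m).
It fails at once if the basket is pushed more than 3 cm (distance of basket from where it was at the start of the episode above 0.03 m).
It fails at once if the carton is pushed more than 3 cm (distance of carton from where it was at the start of the episode above 0.03 m).
Of jar1, jar2, jar3, jar4, jar5, jar6 only 3 to 4 are there at a start; the rules pass over those that are not, and their reading is None.
At some moment in a run one of jar1, jar2, jar3, jar4, jar5, jar6 may be knocked a few centimetres aside while the robot is not near it.
It also fails if it takes over 208 s, if anything falls off the work surface, if the arm or the gripper's body presses on something with over 40 N, if the wrist force passes 120 N, or if a joint passes its speed limit or range.

## Working session

There is one attempt and no reset: what is moved stays moved. The work goes in short steps, Python scripts to look and compute and a shell command to move; the robot and the scene stay as the last step left them, time stands still between calls to the robot, and variables do not carry over. Pictures are saved under pics/ and viewed, at most 14 in all, crops included, and the job is handed in when it is done.

```bash
mkdir -p pics; ls; python3 - <<'E'
from rig import *
import cv2,numpy as np
for n in("side","top"):
    im=capture(n); cv2.imwrite(f"pics/{n}0.png",cv2.resize(im[:,:,::-1],(800,600),interpolation=cv2.INTER_CUBIC))
    p=camera_params(n);print(n,np.round(p["intrinsics"],1).tolist(),np.round(p["extrinsics"],4).tolist())
s=get_state();print(s["time"],s["ee_pos"],np.round(s["tcp_rot"],3).tolist(),s["width"])
E
```

```text
pics
side [[439.9, 0.0, 285.8], [0.0, 439.9, 204.5], [0.0, 0.0, 1.0]] [[-0.9957, -0.0916, 0.0158, 554.287], [-0.0606, 0.5101, -0.858, 164.8325], [0.0706, -0.8552, -0.5134, 1204.8725], [0.0, 0.0, 0.0, 1.0]]
top [[496.2, 0.0, 280.9], [0.0, 496.2, 212.9], [0.0, 0.0, 1.0]] [[0.0108, -0.9998, -0.0189, 9.9499], [-0.9835, -0.0072, -0.1809, 574.2781], [0.1807, 0.0206, -0.9833, 1314.9622], [0.0, 0.0, 0.0, 1.0]]
0.1 [ 158.70303244 -526.35684399  204.94530664] [[0.957, 0.289, -0.0], [0.289, -0.957, 0.001], [0.0, -0.001, -1.0]] 94.10487192946908
```

View pics/side0.png

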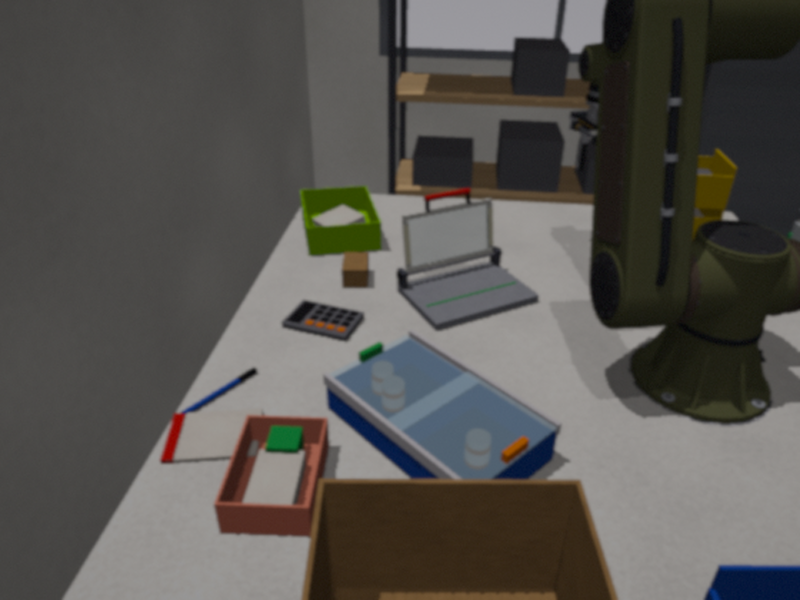

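View pics/top0.png

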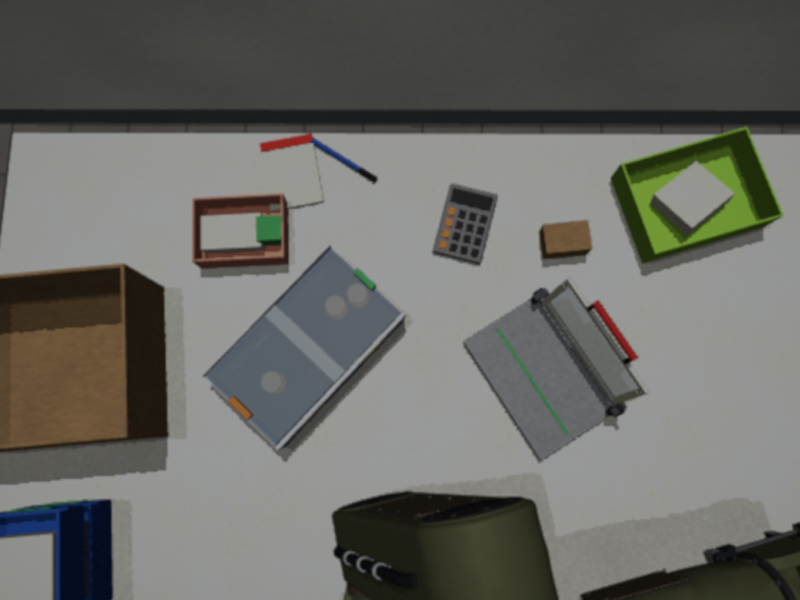

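The pictures show one jar in the left compartment (top view 272,382) and two in the right (336,307 and 358,295). The grips are orange (240,407) and green (365,279). The green line runs (498,329)–(567,432) and the red bar (598,303)–(633,359). Next I'll enlarge crops.

```bash
cat > h.py <<'E'
from rig import *
import cv2,numpy as np
from scipy.optimize import least_squares
def P(n):
    p=camera_params(n);return np.array(p["intrinsics"]),np.array(p["extrinsics"])
def proj(n,X):
    K,E=P(n);c=E[:3,:3]@np.array(X,float)+E[:3,3];u=K@c;return u[:2]/u[2]
def tri(a,b):  # a top px, b side px
    Ms=[P(n)[0]@P(n)[1][:3] for n in("top","side")]
    X=cv2.triangulatePoints(*Ms,np.array(a,float).reshape(2,1),np.array(b,float).reshape(2,1)).ravel();X=X[:3]/X[3]
    return X,np.hypot(*(proj("top",X)-a))+np.hypot(*(proj("side",X)-b))
def plane(n,px,z):
    K,E=P(n);d=E[:3,:3].T@np.linalg.solve(K,[*px,1]);o=-E[:3,:3].T@E[:3,3];return o+d*(z-o[2])/d[2]
def crop(im,x,y,w,h,W,H): return cv2.resize(im[y:y+h,x:x+w,::-1],(W,H),interpolation=cv2.INTER_CUBIC)
E
python3 - <<'E'
from h import *
t=capture("top");s=capture("side")
cv2.imwrite("pics/t1.png",np.hstack([crop(t,140,170,150,150,400,400),crop(t,320,190,150,150,400,400)]))
cv2.imwrite("pics/s1.png",np.hstack([crop(s,225,220,175,131,400,300),crop(s,270,125,115,115,300,300)]))
np.save("t0.npy",t);np.save("s0.npy",s)
E
```

```text
(no output)
```

View pics/t1.png

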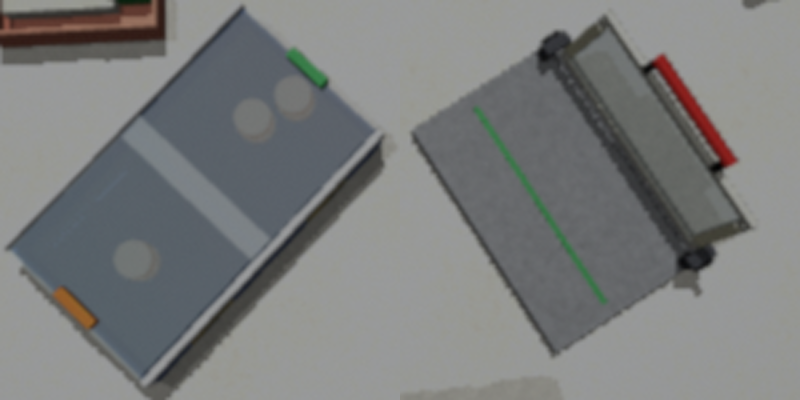

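View pics/s1.png

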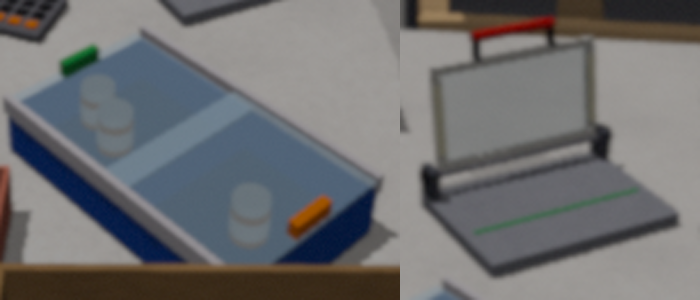

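```bash
python3 - <<'E'
from h import *
tc=lambda x,y,o=0:((x+.5)*.375-.5+(320 if o else 140),(y+.5)*.375-.5+(190 if o else 170))
sc=lambda x,y,o=0:((x+.5)*.4375-.5+225,(y+.5)*131/300-.5+220) if not o else ((x+.5)*115/300-.5+270,(y+.5)*115/300-.5+125)
pts=dict(orange=(tc(75,306),sc(309,211)),green=(tc(308,67),sc(79,57)),jL=(tc(134,257),sc(251,193)),jR1=(tc(255,117),sc(115,107)),jR2=(tc(294,96),sc(98,83)),
 lnear=(tc(204,301,1),sc(239,189,1)),lfar=(tc(77,109,1),sc(75,232,1)),bar=(tc(296,112,1),sc(113,28,1)),
 caseA=(tc(381,133),sc(143,32)),caseB=(tc(146,380),sc(380,184)),caseC=(tc(242,9),sc(7,101)))
R={}
for k,(a,b) in pts.items():
    X,e=tri(a,b);R[k]=X;print(k,X.round(1),round(e,2))
def ax(a,b):
    v=(R[b]-R[a])[:2];return np.linalg.norm(v),np.degrees(np.arctan2(v[1],v[0]))
print("grips",ax("green","orange"),"line",ax("lnear","lfar"),"case",ax("caseA","caseB"),ax("caseA","caseC"))
for k,z in dict(orange=92,green=86,jL=58,jR1=58,jR2=58,lnear=20,lfar=20,caseA=62,caseB=62,caseC=62).items():
    print(k,plane("top",pts[k][0],z).round(1),plane("side",pts[k][1],z).round(1))
E
```

```text
orange [374.1 309.4  87.5] 0.35
green [618.9  85.2  78.4] 0.02
jL [424.9 259.4  57.1] 0.44
jR1 [571.2 140.6  55.3] 0.31
jR2 [594.2 100.8  55.3] 0.83
lnear [ 332.6 -300.4   19.2] 1.36
lfar [ 532.3 -174.4   17.2] 0.5
bar [ 502.5 -348.3  210.9] 0.55
caseA [553.   10.1  66.2] 0.15
caseB [301.3 240.9  64.5] 2.05
caseC [685.  156.3  65.2] 1.57
grips (np.float64(331.9276856280459), np.float64(137.50855841460407)) line (np.float64(236.09273266760465), np.float64(32.25006090627723)) case (np.float64(341.45349385417995), np.float64(137.47699537600576)) (np.float64(196.96731717705092), np.float64(47.909533515437964))
orange [374.3 308.3  92. ] [374.4 314.1  92. ]
green [617.2  84.6  86. ] [617.3  95.5  86. ]
jL [425.3 259.2  58. ] [424.4 260.4  58. ]
jR1 [570.3 140.3  58. ] [571.3 143.9  58. ]
jR2 [592.7 100.6  58. ] [595.  103.9  58. ]
lnear [ 334.4 -300.5   20. ] [ 330.6 -298.4   20. ]
lfar [ 531.2 -174.    20. ] [ 532.9 -170.1   20. ]
caseA [553.9  10.2  62. ] [553.2   4.2  62. ]
caseB [303.4 241.   62. ] [298.  238.3  62. ]
caseC [684.  156.6  62. ] [688.4 151.6  62. ]
```

Everything checks out against the given sizes: grips at the case axis, jar tops at about 58, line length about 240, bar radius about 164, tilt about −0.19. I'll move to the right (green) grip first.

```bash
python3 -m pendant '[[0.478,0.637,0.125,0,0,0.186],[0.478,0.637,0.125,0,0,0.186],[0.478,0.637,0.125,0,0,0.186],[0.478,0.637,0.125,0,0,0.186],[0.478,0.637,0.125,0,0,0.186],[0.478,0.637,0.125,0,0,0.186],[0.478,0.637,0.125,0,0,0.186],[0.478,0.637,0.125,0,0,0.186]]' 0 10
for i in 1 2; do python3 -m pendant '[[0.478,0.637,0,0,0,0.186],[0.478,0.637,0,0,0,0.186],[0.478,0.637,0,0,0,0.186],[0.478,0.637,0,0,0,0.186],[0.478,0.637,0,0,0,0.186],[0.478,0.637,0,0,0,0.186],[0.478,0.637,0,0,0,0.186],[0.478,0.637,0,0,0,0.186]]'; done
cat >> h.py <<'E'
def st():
    s=get_state();r=s["tcp_rot"];print("t",round(s["time"],1),"pos",np.round(s["ee_pos"],1),"yaw",round(np.degrees(np.arctan2(r[1][1],r[0][1]))%360,1),"tilt",np.round([r[0][2],r[1][2]],3),"w",round(s["width"],1),"ff",np.round(s["finger_force"],1),"F",np.round(s["ft_force"],1),"q",np.round(s["q"],0))
E
python3 -c "from h import *;st()"
```

```text
time: 1.0
ee_pos: [312.3, -321.6, 245.6]
tcp_rot: [[0.891, 0.455, -0.0], [0.455, -0.891, 0.0], [0.0, -0.0, -1.0]]
ft_force: [-0.4, -0.8, -0.2]
width: 47.0
finger_force: 0.0
time: 1.8
ee_pos: [465.3, -117.7, 245.4]
tcp_rot: [[0.796, 0.606, -0.0], [0.606, -0.796, -0.0], [-0.0, -0.0, -1.0]]
ft_force: [0.0, -0.3, 0.7]
width: 46.5
finger_force: 0.0
time: 2.6
ee_pos: [618.2, 86.1, 245.2]
tcp_rot: [[0.675, 0.738, -0.0], [0.738, -0.675, -0.0], [-0.0, -0.0, -1.0]]
ft_force: [0.7, 0.2, 0.8]
width: 47.1
finger_force: 0.0
t 2.6 pos [618.2  86.1 245.2] yaw 317.5 tilt [-0. -0.] w 47.1 ff 0.0 F [0.7 0.2 0.8] q [ 5. 25. 71. -0. 84. 47.]
```

```bash
python3 -m pendant '[[0,0,-0.54,0,0,0],[0,0,-0.54,0,0,0],[0,0,-0.54,0,0,0],[0,0,-0.54,0,0,0],[0,0,-0.54,0,0,0],[0,0,-0.54,0,0,0],[0,0,-0.54,0,0,0],[0,0,-0.54,0,0,0]]' >/dev/null
python3 -m pendant '[[0,0,0,0,0,0],[0,0,0,0,0,0],[0,0,0,0,0,0],[0,0,0,0,0,0],[0,0,0,0,0,0],[0,0,0,0,0,0],[0,0,0,0,0,0],[0,0,0,0,0,0]]' -1 12 >/dev/null;  python3 -c "from h import *;st()"
```

```text
t 4.2 pos [617.9  85.   73.4] yaw 317.5 tilt [0.001 0.   ] w 11.7 ff 12.0 F [-1.3  0.   5.4] q [ 4. 34. 82. -0. 64. 47.]
```

```bash
for i in 1 2; do python3 -m pendant '[[-0.165,0.151,0,0,0,0],[-0.165,0.151,0,0,0,0],[-0.165,0.151,0,0,0,0],[-0.165,0.151,0,0,0,0],[-0.165,0.151,0,0,0,0],[-0.165,0.151,0,0,0,0],[-0.165,0.151,0,0,0,0],[-0.165,0.151,0,0,0,0]]' >/dev/null; python3 -c "from h import *;st()"; done
```

```text
t 5.0 pos [564.8 133.4  73.4] yaw 317.5 tilt [ 0.001 -0.   ] w 11.8 ff 12.0 F [-0.4 -2.2  7.6] q [10. 29. 90. -0. 62. 52.]
t 5.8 pos [511.9 181.6  73.4] yaw 317.5 tilt [ 0.001 -0.   ] w 11.5 ff 12.4 F [-1.1 -3.9  7.3] q [16. 25. 96. -0. 59. 58.]
```

```bash
python3 -m pendant '[[0,0,0,0,0,0],[0,0,0,0,0,0],[0,0,0,0,0,0],[0,0,0.3,0,0,0],[0,0,0.5,0,0,0],[0,0,0.8,0,0,0],[0,0,0.8,0,0,0],[0,0,0.6,0,0,0]]' 0 >/dev/null
for i in 1 2; do python3 -m pendant '[[0.128,-0.126,0,0,0,0.818],[0.128,-0.126,0,0,0,0.818],[0.128,-0.126,0,0,0,0.818],[0.128,-0.126,0,0,0,0.818],[0.128,-0.126,0,0,0,0.818],[0.128,-0.126,0,0,0,0.818],[0.128,-0.126,0,0,0,0.818],[0.128,-0.126,0,0,0,0.818]]' 0.6 >/dev/null; done; python3 - <<'E'
from h import *
st()
t=capture("top");s=capture("side")
cv2.imwrite("pics/c2.png",np.hstack([crop(t,130,160,160,160,400,400),crop(s,215,210,185,185,400,400)]))
E
```

```text
t 8.2 pos [594.1 100.7 193.1] yaw 47.7 tilt [-0.  0.] w 75.2 ff 0.0 F [-0.2  0.1  0.3] q [  6.  24.  79.   0.  77. -42.]
```

View pics/c2.png

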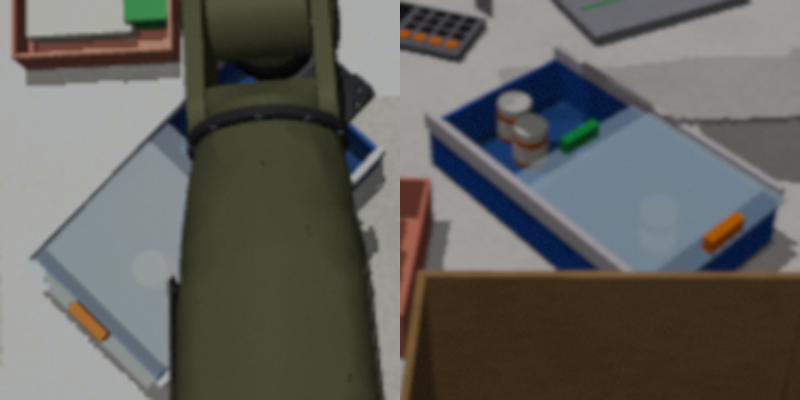

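The side view shows the right cover open and both jars still in place (caps at 515,102 and 530,125). I'll pick jar R2.

```bash
python3 -m pendant '[[0,0,-0.534,0,0,0],[0,0,-0.534,0,0,0],[0,0,-0.534,0,0,0],[0,0,-0.534,0,0,0],[0,0,-0.534,0,0,0],[0,0,-0.534,0,0,0],[0,0,-0.534,0,0,0],[0,0,-0.534,0,0,0]]' >/dev/null; python3 -c "from h import *;st()"
python3 -m pendant '[[0,0,0,0,0,0],[0,0,0,0,0,0],[0,0,0,0,0,0],[0,0,0,0,0,0],[0,0,0,0,0,0],[0,0,0,0,0,0],[0,0,0,0,0,0],[0,0,0,0,0,0]]' -1 12 >/dev/null;  python3 -c "from h import *;st()"
```

```text
t 9.1 pos [593.8 101.2  21.3] yaw 47.3 tilt [-0.  0.] w 75.2 ff 0.0 F [ 0.8 -0.1  0.2] q [  6.  35.  87.   0.  57. -41.]
t 9.9 pos [594.5 101.1  22.7] yaw 47.4 tilt [0.001 0.   ] w 39.5 ff 12.0 F [-0.2  0.3  7.4] q [  6.  35.  87.   0.  58. -41.]
```

```bash
python3 -m pendant '[[0,0,0.556,0,0,0],[0,0,0.556,0,0,0],[0,0,0.556,0,0,0],[0,0,0.556,0,0,0],[0,0,0.556,0,0,0],[0,0,0.556,0,0,0],[0,0,0.556,0,0,0],[0,0,0.556,0,0,0]]' >/dev/null
for i in 1 2 3; do python3 -m pendant '[[-0.221,-0.385,0,0,0,-0.637],[-0.221,-0.385,0,0,0,-0.637],[-0.221,-0.385,0,0,0,-0.637],[-0.221,-0.385,0,0,0,-0.637],[-0.221,-0.385,0,0,0,-0.637],[-0.221,-0.385,0,0,0,-0.637],[-0.221,-0.385,0,0,0,-0.637],[-0.221,-0.385,0,0,0,-0.637]]'  >/dev/null; done; python3 - <<'E'
from h import *
st()
E
```

```text
t 13.1 pos [ 381.2 -269.2  199.8] yaw 302.2 tilt [-0. -0.] w 39.4 ff 12.0 F [ 0.6  0.4 -0.5] q [-40.   7. 100.  -0.  73.  18.]
```

```bash
python3 -m pendant '[[0,0,-0.7,0,0,0],[0,0,-0.7,0,0,0],[0,0,-0.7,0,0,0],[0,0,-0.7,0,0,0],[0,0,-0.7,0,0,0],[0,0,-0.35,0,0,0],[0,0,-0.15,0,0,0],[0,0,-0.075,0,0,0]]' >/dev/null; python3 -c "from h import *;st()"
python3 -m pendant '[[0,0,0,0,0,0],[0,0,0,0,0,0],[0,0,0,0,0,0],[0,0,0,0,0,0],[0,0,0,0,0,0],[0,0,0,0,0,0],[0,0,0,0,0,0],[0,0,0,0,0,0]]' 0.3 >/dev/null;  python3 -c "from h import *;st()"
python3 -m pendant '[[0,0,0.3,0,0,0],[0,0,0.5,0,0,0],[0,0,0.6,0,0,0],[0,0,0.6,0,0,0],[0,0,0.6,0,0,0],[0,0,0.6,0,0,0],[0,0,0.5,0,0,0],[0,0,0.4,0,0,0]]' >/dev/null;  python3 -c "from h import *;st()"
```

```text
t 13.9 pos [ 381.7 -268.6   36.7] yaw 302.3 tilt [-0.  0.] w 40.0 ff 12.0 F [-4.9  8.2 17.8] q [-40.  20. 109.   0.  51.  18.]
t 14.7 pos [ 381.8 -268.7   36.7] yaw 302.3 tilt [-0.  0.] w 61.0 ff 0.0 F [ 0.7  0.3 -0.1] q [-40.  20. 109.   0.  51.  18.]
t 15.5 pos [ 381.8 -268.7  202.9] yaw 302.3 tilt [ 0.001 -0.001] w 61.4 ff 0.0 F [-0.1 -0.1 -0.1] q [-40.   7. 100.  -0.  73.  18.]
```

```bash

for i in 1 2 3; do python3 -m pendant '[[0.197,0.426,0,0,0,0.637],[0.197,0.426,0,0,0,0.637],[0.197,0.426,0,0,0,0.637],[0.197,0.426,0,0,0,0.637],[0.197,0.426,0,0,0,0.637],[0.197,0.426,0,0,0,0.637],[0.197,0.426,0,0,0,0.637],[0.197,0.426,0,0,0,0.637]]' 0.6 >/dev/null; done; python3 - <<'E'
from h import *
st()
t=capture("top");s=capture("side")
cv2.imwrite("pics/c3.png",np.vstack([np.hstack([crop(t,320,190,150,150,400,300)[:],crop(s,270,125,115,115,400,300)]),np.hstack([crop(t,130,160,160,160,300,300),crop(s,215,210,185,139,400,300),np.zeros((300,100,3),np.uint8)])]))
E
```

```text
t 17.9 pos [571.  141.  201.7] yaw 47.6 tilt [0. 0.] w 75.4 ff 0.0 F [ 0.6 -0.9  0.5] q [ 10.  22.  81.   0.  77. -37.]
```

View pics/c3.png

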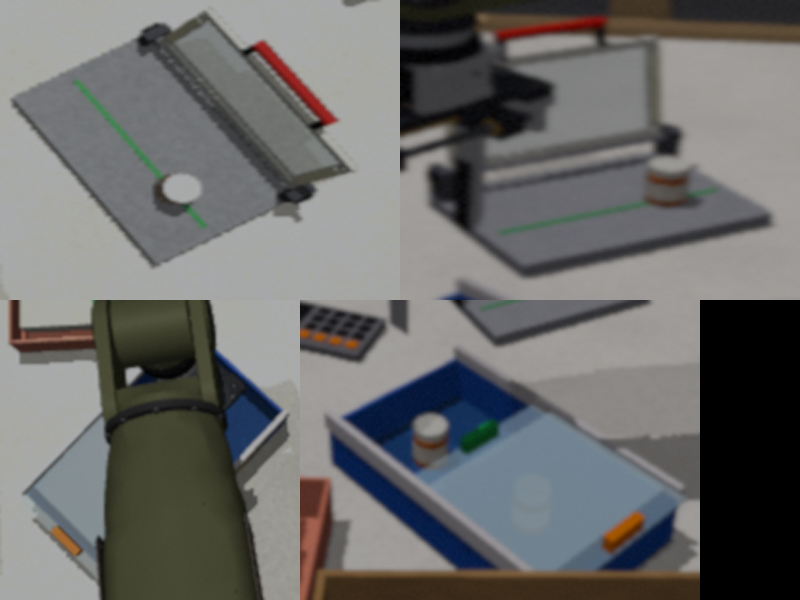

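The first jar stands on the line (cap at 181,188 in the stand crop). R1 hasn't moved, so I'll pick it.

```bash
python3 -m pendant '[[0,0,-0.561,0,0,0],[0,0,-0.561,0,0,0],[0,0,-0.561,0,0,0],[0,0,-0.561,0,0,0],[0,0,-0.561,0,0,0],[0,0,-0.561,0,0,0],[0,0,-0.561,0,0,0],[0,0,-0.561,0,0,0]]' >/dev/null; 
python3 -m pendant '[[0,0,0,0,0,0],[0,0,0,0,0,0],[0,0,0,0,0,0],[0,0,0,0,0,0],[0,0,0,0,0,0],[0,0,0,0,0,0],[0,0,0,0,0,0],[0,0,0,0,0,0]]' -1 12 >/dev/null;  python3 - <<'E'
from h import *
st()
t=(320+181.5*.375-.5,190+188.5*.5-.5);s=(270+266.5*115/400-.5,125+165*115/300-.5)
X,e=tri(t,s);print(X,e,plane("top",t,72))
u=np.array([.845,.534]);d=plane("top",t,72)[:2]-[432.5,-237];print("along",d@u,"across",d@[.534,-.845])
E
```

```text
t 19.6 pos [571.5 140.4  22.2] yaw 47.5 tilt [0.002 0.   ] w 39.8 ff 12.0 F [-0.6  1.1  6.9] q [ 10.  34.  90.  -0.  56. -37.]
[ 384.26113757 -269.53480669   67.69465504] 1.0679664965718583 [ 382.70885121 -268.50258871   72.        ]
along -58.89590310238766 across 0.031214006234429534
```

```bash
python3 -m pendant '[[0,0,0.556,0,0,0],[0,0,0.556,0,0,0],[0,0,0.556,0,0,0],[0,0,0.556,0,0,0],[0,0,0.556,0,0,0],[0,0,0.556,0,0,0],[0,0,0.556,0,0,0],[0,0,0.556,0,0,0]]' >/dev/null
for i in 1 2 3; do python3 -m pendant '[[-0.145,-0.393,0,0,0,-0.637],[-0.145,-0.393,0,0,0,-0.637],[-0.145,-0.393,0,0,0,-0.637],[-0.145,-0.393,0,0,0,-0.637],[-0.145,-0.393,0,0,0,-0.637],[-0.145,-0.393,0,0,0,-0.637],[-0.145,-0.393,0,0,0,-0.637],[-0.145,-0.393,0,0,0,-0.637]]'  >/dev/null; done; python3 - <<'E'
from h import *
st()
E
```

```text
t 22.8 pos [ 431.3 -237.5  199.2] yaw 302.2 tilt [-0. -0.] w 40.0 ff 12.0 F [ 0.3  0.2 -0.6] q [-33.  10.  97.  -0.  73.  25.]
```

```bash
python3 -m pendant '[[0,0,-0.7,0,0,0],[0,0,-0.7,0,0,0],[0,0,-0.7,0,0,0],[0,0,-0.7,0,0,0],[0,0,-0.7,0,0,0],[0,0,-0.3,0,0,0],[0,0,-0.15,0,0,0],[0,0,-0.075,0,0,0]]' >/dev/null; python3 -c "from h import *;st()"
python3 -m pendant '[[0,0,0,0,0,0],[0,0,0,0,0,0],[0,0,0,0,0,0],[0,0,0,0,0,0],[0,0,0,0,0,0],[0,0,0,0,0,0],[0,0,0,0,0,0],[0,0,0,0,0,0]]' 0.3 >/dev/null;  python3 -c "from h import *;st()"
python3 -m pendant '[[0,0,0.3,0,0,0],[0,0,0.5,0,0,0],[0,0,0.6,0,0,0],[0,0,0.6,0,0,0],[0,0,0.6,0,0,0],[0,0,0.6,0,0,0],[0,0,0.5,0,0,0],[0,0,0.4,0,0,0]]' >/dev/null;  python3 -c "from h import *;st()"
```

```text
t 23.6 pos [ 432.  -237.2   38.5] yaw 302.3 tilt [ 0. -0.] w 39.7 ff 12.0 F [-0.2 -0.3 -0.6] q [-33.  22. 105.  -0.  53.  25.]
t 24.4 pos [ 431.7 -237.    38.1] yaw 302.3 tilt [ 0. -0.] w 61.0 ff 0.0 F [-0.2  0.2  0.2] q [-33.  22. 105.  -0.  52.  25.]
t 25.2 pos [ 431.8 -237.   204.4] yaw 302.3 tilt [ 0.002 -0.001] w 61.1 ff 0.0 F [0.4 0.4 0.2] q [-33.  10.  96.  -0.  74.  25.]
```

```bash

for i in 1 2; do python3 -m pendant '[[0.125,0.654,0,0,0,0.138],[0.125,0.654,0,0,0,0.138],[0.125,0.654,0,0,0,0.138],[0.125,0.654,0,0,0,0.138],[0.125,0.654,0,0,0,0.138],[0.125,0.654,0,0,0,0.138],[0.125,0.654,0,0,0,0.138],[0.125,0.654,0,0,0,0.138]]' 0 >/dev/null; done; python3 - <<'E'
from h import *
st()
t=capture("top");s=capture("side")
cv2.imwrite("pics/c4.png",np.vstack([np.hstack([crop(t,320,190,150,150,400,300)[:],crop(s,270,125,115,115,400,300)]),np.hstack([crop(t,130,160,160,160,300,300),crop(s,215,210,185,139,400,300),np.zeros((300,100,3),np.uint8)])]))
E
```

```text
t 26.8 pos [511.7 182.7 203.1] yaw 317.6 tilt [0.001 0.   ] w 47.1 ff 0.0 F [ 0.1  0.  -0.1] q [16. 16. 88. -0. 75. 58.]
```

View pics/c4.png

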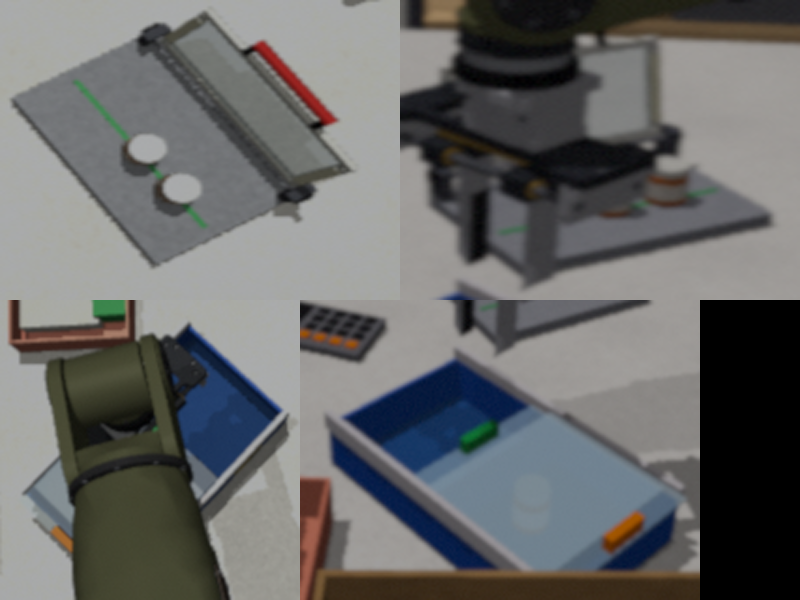

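Both jars are on the line and the right compartment is empty. I'll shut the right cover.

```bash
python3 -m pendant '[[0,-0.02,-0.406,0,0,0],[0,0,-0.406,0,0,0],[0,0,-0.406,0,0,0],[0,0,-0.406,0,0,0],[0,0,-0.406,0,0,0],[0,0,-0.406,0,0,0],[0,0,-0.406,0,0,0],[0,0,-0.406,0,0,0]]' >/dev/null; python3 -c "from h import *;st()"
python3 -m pendant '[[0,0,0,0,0,0],[0,0,0,0,0,0],[0,0,0,0,0,0],[0,0,0,0,0,0],[0,0,0,0,0,0],[0,0,0,0,0,0],[0,0,0,0,0,0],[0,0,0,0,0,0]]' -1 12 >/dev/null;  python3 -c "from h import *;st()"
for i in 1 2; do python3 -m pendant '[[0.175,-0.1606,0,0,0,0],[0.175,-0.1606,0,0,0,0],[0.175,-0.1606,0,0,0,0],[0.175,-0.1606,0,0,0,0],[0.175,-0.1606,0,0,0,0],[0.175,-0.1606,0,0,0,0],[0.175,-0.1606,0,0,0,0],[0.175,-0.1606,0,0,0,0]]' >/dev/null; python3 -c "from h import *;st()";done
```

```text
t 27.7 pos [512.3 180.2  73.5] yaw 317.5 tilt [0.002 0.001] w 47.1 ff 92.2 F [-17.5 -14.5 178. ] q [16. 25. 96.  0. 59. 58.]
t 28.5 pos [512.4 179.9  74.9] yaw 317.5 tilt [0.002 0.   ] w 12.6 ff 16.4 F [-6.8 -4.7 21.4] q [15. 24. 96. -0. 59. 58.]
t 29.3 pos [568.7 128.5  75. ] yaw 317.5 tilt [0.003 0.001] w 12.7 ff 15.2 F [-4.1  1.2 16.6] q [ 9. 29. 89.  0. 62. 52.]
t 30.1 pos [624.   78.1  74.6] yaw 317.5 tilt [0.001 0.002] w 16.1 ff 12.0 F [-17.8  17.2  20.7] q [ 4. 34. 81.  0. 65. 46.]
```

```bash
python3 -m pendant '[[-0.02,0.018,0,0,0,0],[-0.01,0.01,0,0,0,0],[0,0,0,0,0,0],[0,0,0,0,0,0],[0,0,0.3,0,0,0],[0,0,0.9,0,0,0],[0,0,1,0,0,0],[0,0,1,0,0,0]]' 0 >/dev/null; python3 -c "from h import *;st()"
python3 - <<'E'
from h import *
t=capture("top");s=capture("side")
cv2.imwrite("pics/c5.png",np.vstack([np.hstack([crop(t,320,190,150,150,400,300)[:],crop(s,270,125,115,115,400,300)]),np.hstack([crop(t,130,160,160,160,300,300),crop(s,215,210,185,139,400,300),np.zeros((300,100,3),np.uint8)])]))
E
```

```text
t 30.9 pos [621.9  78.7 202.5] yaw 317.5 tilt [-0. -0.] w 46.9 ff 0.0 F [0.1 0.1 0.4] q [ 4. 27. 74. -0. 79. 46.]
```

View pics/c5.png

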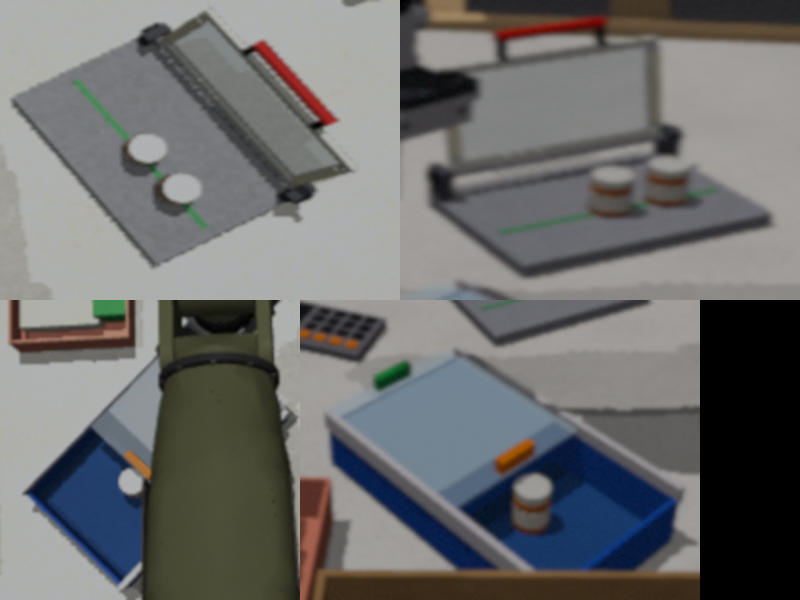

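The right cover is shut, and the left cover was dragged open with it (orange grip at 516,455 in the side crop), leaving the left jar exposed. I'll measure both.

```bash
python3 - <<'E'
from h import *
o=(215+216.5*.4625-.5,210+154*.4633-.5);j=(215+233.5*.4625-.5,210+185.5*.4633-.5);jt=(130+131.5*.5333-.5,160+182.5*.5333-.5)
g=(215+92.5*.4625-.5,210+74*.4633-.5)
c=np.array([494,198.]);y=np.array([-.737,.676]);x=np.array([.676,.737])
for n,X in dict(o=plane("side",o,89),g=plane("side",g,83),j=tri(jt,j)[0],jt=plane("top",jt,58)).items(): print(n,X.round(1),"case",((X[:2]-c)@x).round(1),((X[:2]-c)@y).round(1))
st();print(dir(job))
E
```

```text
o [471.7 223.4  89. ] case 3.6 33.6
g [623.5  88.5  83. ] case 6.9 -169.5
j [451.1 234.2  56.6] case -2.4 56.1
jt [450.5 233.9  58. ] case -2.9 56.4
t 31.0 pos [624.1  78.9 207.2] yaw 317.5 tilt [0.009 0.   ] w 47.0 ff 0.0 F [0.9 0.2 1. ] q [ 4. 27. 73. -0. 79. 46.]
['__class__', '__delattr__', '__dict__', '__dir__', '__doc__', '__eq__', '__format__', '__ge__', '__getattribute__', '__getstate__', '__gt__', '__hash__', '__init__', '__init_subclass__', '__le__', '__lt__', '__module__', '__ne__', '__new__', '__reduce__', '__reduce_ex__', '__repr__', '__setattr__', '__sizeof__', '__str__', '__subclasshook__', '__weakref__', 'job_done']
```

The jar was knocked about 36 mm towards the divider (case y 92 → 56), close to the cover's edge. I'll open the left cover the rest of the way first.

```bash
for i in 1 2; do python3 -m pendant '[[-0.2375,0.218,0,0,0,0],[-0.2375,0.218,0,0,0,0],[-0.2375,0.218,0,0,0,0],[-0.2375,0.218,0,0,0,0],[-0.2375,0.218,0,0,0,0],[-0.2375,0.218,0,0,0,0],[-0.2375,0.218,0,0,0,0],[-0.2375,0.218,0,0,0,0]]' >/dev/null; done
python3 -m pendant '[[0,0,-0.325,0,0,0],[0,0,-0.325,0,0,0],[0,0,-0.325,0,0,0],[0,0,-0.325,0,0,0],[0,0,-0.325,0,0,0],[0,0,-0.325,0,0,0],[0,0,-0.325,0,0,0],[0,0,-0.325,0,0,0]]' >/dev/null; python3 -c "from h import *;st()"
```

```text
t 33.4 pos [470.5 218.6  95. ] yaw 317.5 tilt [-0. -0.] w 47.1 ff 0.0 F [ 0.1 -0.1 -1.2] q [21. 20. 99. -0. 61. 63.]
```

```bash

python3 -m pendant '[[0,0,-0.045,0,0,0],[0,0,-0.045,0,0,0],[0,0,-0.045,0,0,0],[0,0,-0.045,0,0,0],[0,0,-0.045,0,0,0],[0,0,-0.045,0,0,0],[0,0,-0.045,0,0,0],[0,0,-0.045,0,0,0]]' >/dev/null; python3 -c "from h import *;st()"
python3 -m pendant '[[0,0,0,0,0,0],[0,0,0,0,0,0],[0,0,0,0,0,0],[0,0,0,0,0,0],[0,0,0,0,0,0],[0,0,0,0,0,0],[0,0,0,0,0,0],[0,0,0,0,0,0]]' -1 8 >/dev/null;  python3 -c "from h import *;st()"
```

```text
t 34.2 pos [470.5 218.6  81.6] yaw 317.5 tilt [0. 0.] w 47.1 ff 0.0 F [-0.3  0.2  0.1] q [21. 21. 99.  0. 59. 63.]
t 35.0 pos [470.6 218.6  81.8] yaw 317.5 tilt [0. 0.] w 11.8 ff 8.0 F [ 0.7 -0.4  0.7] q [21. 21. 99. -0. 59. 63.]
```

```bash

python3 -m pendant '[[0.037,-0.034,0,0,0,0],[0.037,-0.034,0,0,0,0],[0.037,-0.034,0,0,0,0],[0.037,-0.034,0,0,0,0],[0.037,-0.034,0,0,0,0],[0.037,-0.034,0,0,0,0],[0.037,-0.034,0,0,0,0],[0.037,-0.034,0,0,0,0]]' >/dev/null; python3 -c "from h import *;st()"
python3 -m pendant '[[0,0,0,0,0,0],[0,0,0,0,0,0],[0,0,0,0,0,0],[0,0,0.3,0,0,0],[0,0,0.5,0,0,0],[0,0,0.8,0,0,0],[0,0,0.8,0,0,0],[0,0,0.6,0,0,0]]' 0 >/dev/null;  python3 -c "from h import *;st()"
for i in 1 2; do python3 -m pendant '[[-0.05,0.041,0,0,0,0.818],[-0.05,0.041,0,0,0,0.818],[-0.05,0.041,0,0,0,0.818],[-0.05,0.041,0,0,0,0.818],[-0.05,0.041,0,0,0,0.818],[-0.05,0.041,0,0,0,0.818],[-0.05,0.041,0,0,0,0.818],[-0.05,0.041,0,0,0,0.818]]' 0.6 >/dev/null; done; python3 - <<'E'
from h import *
st()
t=capture("top");s=capture("side")
cv2.imwrite("pics/c6.png",np.hstack([crop(t,130,160,160,160,400,400),crop(s,215,210,185,185,400,400)]))
E
```

```text
t 35.8 pos [481.6 208.4  81.7] yaw 317.5 tilt [-0.002  0.002] w 12.1 ff 8.0 F [-11.2  11.7   6.7] q [19. 22. 98.  0. 60. 62.]
t 36.6 pos [482.6 207.8 204.8] yaw 317.5 tilt [0.002 0.001] w 47.2 ff 0.0 F [ 0.2 -0.  -0.2] q [19. 14. 91. -0. 75. 62.]
t 38.2 pos [450.3 234.  202.7] yaw 47.7 tilt [0.001 0.   ] w 75.5 ff 0.0 F [-0.7 -0.2  0.7] q [ 23.  12.  94.  -0.  74. -24.]
```

View pics/c6.png

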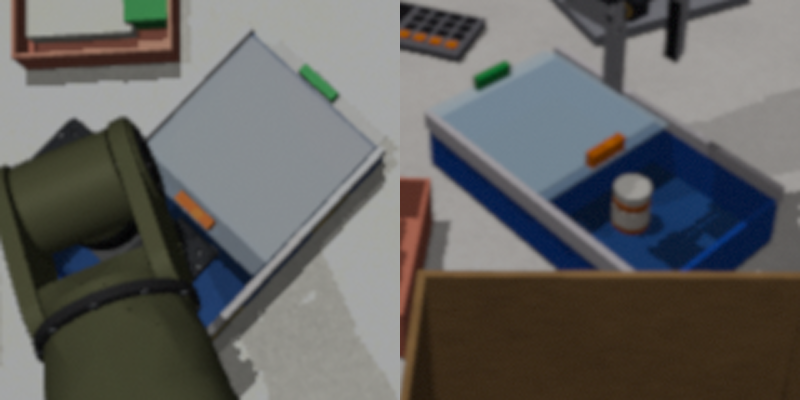

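The left cover is fully open and the jar (632,185 in the side view) is clear of it. I'll pick it.

```bash
python3 -m pendant '[[0,0,-0.565,0,0,0],[0,0,-0.565,0,0,0],[0,0,-0.565,0,0,0],[0,0,-0.565,0,0,0],[0,0,-0.565,0,0,0],[0,0,-0.565,0,0,0],[0,0,-0.565,0,0,0],[0,0,-0.565,0,0,0]]' >/dev/null; python3 -c "from h import *;st()"
python3 -m pendant '[[0,0,0,0,0,0],[0,0,0,0,0,0],[0,0,0,0,0,0],[0,0,0,0,0,0],[0,0,0,0,0,0],[0,0,0,0,0,0],[0,0,0,0,0,0],[0,0,0,0,0,0]]' -1 12 >/dev/null;  python3 -c "from h import *;st()"
python3 -m pendant '[[0,0,0.556,0,0,0],[0,0,0.556,0,0,0],[0,0,0.556,0,0,0],[0,0,0.556,0,0,0],[0,0,0.556,0,0,0],[0,0,0.556,0,0,0],[0,0,0.556,0,0,0],[0,0,0.556,0,0,0]]' >/dev/null;  python3 -c "from h import *;st()"
```

```text
t 39.1 pos [450.7 234.   20.6] yaw 47.3 tilt [0.001 0.   ] w 75.2 ff 0.0 F [0.4 0.3 0.4] q [ 23.  26. 103.  -0.  51. -24.]
t 39.9 pos [450.8 234.2  21.8] yaw 47.5 tilt [0.001 0.001] w 39.9 ff 12.0 F [-0.4 -0.4  7.7] q [ 23.  25. 103.   0.  51. -24.]
t 40.7 pos [450.1 233.9 200. ] yaw 47.5 tilt [ 0. -0.] w 40.1 ff 12.0 F [-0.2 -0.  -1.2] q [ 23.  12.  94.  -0.  74. -24.]
```

```bash
for i in 1 2 3; do python3 -m pendant '[[0.0345,-0.457,0,0,0,-0.637],[0.0345,-0.457,0,0,0,-0.637],[0.0345,-0.457,0,0,0,-0.637],[0.0345,-0.457,0,0,0,-0.637],[0.0345,-0.457,0,0,0,-0.637],[0.0345,-0.457,0,0,0,-0.637],[0.0345,-0.457,0,0,0,-0.637],[0.0345,-0.457,0,0,0,-0.637]]'  >/dev/null; done; python3 - <<'E'
from h import *
st()
E
python3 -m pendant '[[0,0,-0.7,0,0,0],[0,0,-0.7,0,0,0],[0,0,-0.7,0,0,0],[0,0,-0.7,0,0,0],[0,0,-0.7,0,0,0],[0,0,-0.3,0,0,0],[0,0,-0.15,0,0,0],[0,0,-0.05,0,0,0]]' >/dev/null; python3 -c "from h import *;st()"
```

```text
t 43.1 pos [ 483.3 -205.4  199. ] yaw 302.2 tilt [-0.  0.] w 39.5 ff 12.0 F [-0.2 -0.3 -0. ] q [-27.  14.  92.  -0.  74.  31.]
t 43.9 pos [ 483.7 -204.8   39.2] yaw 302.4 tilt [ 0. -0.] w 39.6 ff 12.0 F [-0.8  0.2 -1. ] q [-27.  26. 100.  -0.  54.  31.]
```

```bash

python3 -m pendant '[[0,0,-0.025,0,0,0],[0,0,-0.02,0,0,0],[0,0,0,0,0,0],[0,0,0,0,0,0],[0,0,0,0,0,0],[0,0,0,0,0,0],[0,0,0,0,0,0],[0,0,0,0,0,0]]' >/dev/null;  python3 -c "from h import *;st()"
python3 -m pendant '[[0,0,0,0,0,0],[0,0,0,0,0,0],[0,0,0,0,0,0],[0,0,0,0,0,0],[0,0,0,0,0,0],[0,0,0,0,0,0],[0,0,0,0,0,0],[0,0,0,0,0,0]]' 0.3 >/dev/null;  python3 -c "from h import *;st()"
for i in 1 2; do python3 -m pendant '[[0,0,0.4,0,0,0],[0,0,0.5,0,0,0],[0,0,0.6,0,0,0],[0,0,0.6,0,0,0],[0,0,0.6,0,0,0],[0,0,0.6,0,0,0],[0,0,0.5,0,0,0],[0,0,0.4,0,0,0]]' >/dev/null; done;  python3 - <<'E'
from h import *
st()
t=capture("top");s=capture("side")
cv2.imwrite("pics/c7.png",np.hstack([crop(t,320,190,150,150,400,400),crop(s,270,125,115,115,400,400)]))
E
```

```text
t 44.7 pos [ 483.5 -204.7   37.1] yaw 302.4 tilt [0. 0.] w 39.7 ff 12.0 F [-0.6 -0.2 -0.1] q [-27.  26. 100.   0.  54.  31.]
t 45.5 pos [ 483.5 -204.7   37.1] yaw 302.4 tilt [ 0. -0.] w 61.0 ff 0.0 F [-1.  -0.2  0.3] q [-27.  26. 100.  -0.  54.  31.]
t 47.1 pos [ 483.4 -204.7  374.4] yaw 302.4 tilt [ 0.001 -0.   ] w 60.9 ff 0.0 F [-0.8  1.3 -0.4] q [-27.  10.  74.  -0.  96.  31.]
```

View pics/c7.png

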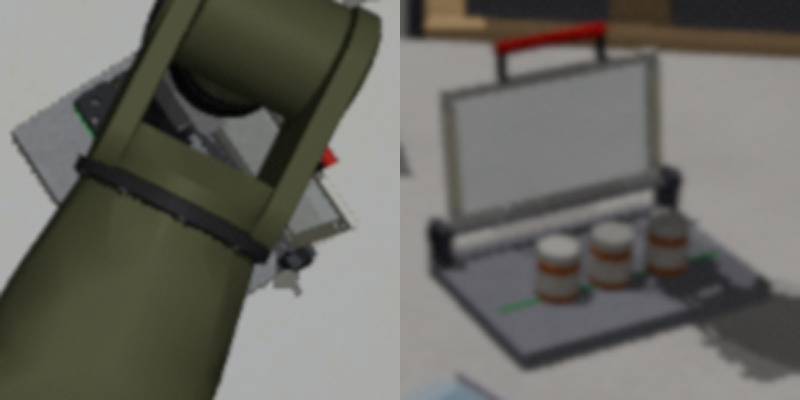

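All three jars stand in a row on the line (caps at 558,247; 612,232; 668,215 in the side crop). On to the magnifier: I'll move over the bar and come down carefully.

```bash

python3 -m pendant '[[0.06,-0.449,0,0,0,0],[0.06,-0.449,0,0,0,0],[0.06,-0.449,0,0,0,0],[0.06,-0.449,0,0,0,0],[0.06,-0.449,0,0,0,0],[0.06,-0.449,0,0,0,0],[0.06,-0.449,0,0,0,0],[0.06,-0.449,0,0,0,0]]' >/dev/null
python3 -m pendant '[[0,0,-0.42,0,0,0],[0,0,-0.42,0,0,0],[0,0,-0.42,0,0,0],[0,0,-0.42,0,0,0],[0,0,-0.42,0,0,0],[0,0,-0.42,0,0,0],[0,0,-0.42,0,0,0],[0,0,-0.42,0,0,0]]' >/dev/null;  python3 - <<'E'
from h import *
st()
t=capture("top");s=capture("side")
cv2.imwrite("pics/c8.png",np.hstack([crop(t,320,190,150,150,400,400),crop(s,270,105,115,115,400,400)]))
E
```

```text
t 48.8 pos [ 502.  -349.7  236.5] yaw 302.3 tilt [-0.002  0.001] w 61.0 ff 0.0 F [ 1.  -0.2 -0.3] q [-38.  24.  74.  -0.  82.  19.]
```

View pics/c8.png

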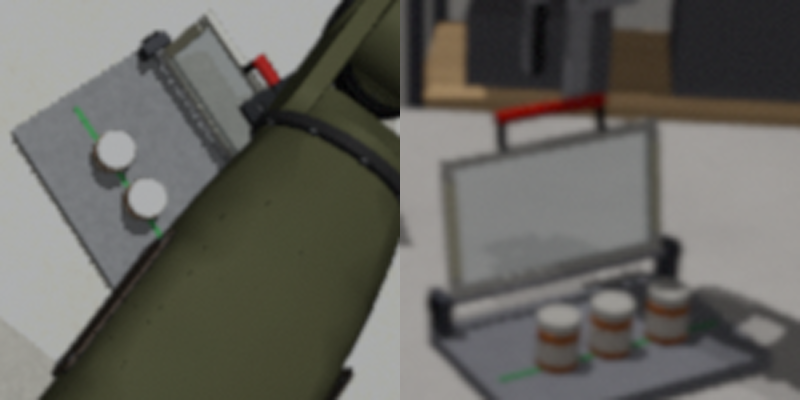

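```bash

python3 -m pendant '[[0,0,-0.12,0,0,0],[0,0,-0.12,0,0,0],[0,0,-0.12,0,0,0],[0,0,-0.12,0,0,0],[0,0,-0.12,0,0,0],[0,0,-0.12,0,0,0],[0,0,-0.12,0,0,0],[0,0,-0.12,0,0,0]]' >/dev/null; python3 -c "from h import *;st()"
python3 -m pendant '[[0,0,0,0,0,0],[0,0,0,0,0,0],[0,0,0,0,0,0],[0,0,0,0,0,0],[0,0,0,0,0,0],[0,0,0,0,0,0],[0,0,0,0,0,0],[0,0,0,0,0,0]]' -1 12 >/dev/null;  python3 - <<'E'
from h import *
st()
p=np.array(get_state()["ee_pos"]);h=np.array([485.9,-321.5]);ex=np.array([.534,-.845])
d=(p[:2]-h)@ex;th0=-np.arcsin(d/165);print(d,th0)
# arc in tool displacement, steps of equal angle to 0.524
th=np.linspace(th0,0.524,25);x=-165*np.sin(th);z=165*np.cos(th)
D=np.c_[np.diff(x)[:,None]*ex,np.diff(z)]/40
print(D.round(3)[[0,4,8,12,16,20,23]],[D[i:i+4].mean(0).round(3).tolist() for i in range(0,24,4)])
E
```

```text
t 49.7 pos [ 502.7 -348.4  199.9] yaw 302.4 tilt [-0.  0.] w 61.0 ff 0.0 F [ 0.6  0.9 -0.6] q [-38.  25.  77.   0.  78.  19.]
t 50.5 pos [ 502.6 -348.2  200. ] yaw 302.4 tilt [-0.001  0.001] w 13.6 ff 12.0 F [-0.9  2.  -1.6] q [-38.  25.  77.   0.  78.  19.]
31.441163984122586 -0.1917249373920915
[[-0.065  0.102  0.022]
 [-0.066  0.104  0.007]
 [-0.066  0.104 -0.008]
 [-0.065  0.102 -0.022]
 [-0.063  0.099 -0.036]
 [-0.06   0.095 -0.05 ]
 [-0.057  0.091 -0.06 ]] [[-0.065, 0.103, 0.016], [-0.066, 0.104, 0.002], [-0.065, 0.103, -0.013], [-0.064, 0.101, -0.028], [-0.062, 0.098, -0.042], [-0.059, 0.093, -0.055]]
```

Gripped (13.6 mm). Tilting along the arc.

```bash

python3 -m pendant '[[-0.065,0.103,0.02,0,0,0],[-0.065,0.103,0.018,0,0,0],[-0.065,0.103,0.014,0,0,0],[-0.065,0.103,0.012,0,0,0],[-0.066,0.104,0.006,0,0,0],[-0.066,0.104,0.003,0,0,0],[-0.066,0.104,0,0,0,0],[-0.066,0.104,-0.003,0,0,0]]' >/dev/null; python3 -c "from h import *;st()"
python3 -m pendant '[[-0.065,0.103,-0.008,0,0,0],[-0.065,0.103,-0.012,0,0,0],[-0.065,0.103,-0.016,0,0,0],[-0.065,0.103,-0.018,0,0,0],[-0.064,0.101,-0.022,0,0,0],[-0.064,0.101,-0.026,0,0,0],[-0.064,0.101,-0.03,0,0,0],[-0.064,0.101,-0.033,0,0,0]]' >/dev/null; python3 -c "from h import *;st()"
python3 -m pendant '[[-0.063,0.099,-0.037,0,0,0],[-0.062,0.098,-0.04,0,0,0],[-0.062,0.098,-0.044,0,0,0],[-0.061,0.097,-0.047,0,0,0],[-0.06,0.095,-0.05,0,0,0],[-0.06,0.094,-0.053,0,0,0],[-0.058,0.092,-0.057,0,0,0],[-0.057,0.091,-0.06,0,0,0]]' >/dev/null; python3 - <<'E'
from h import *
st()
p=np.array(get_state()["ee_pos"]);h=np.array([485.9,-321.5]);ex=np.array([.534,-.845])
d=(p[:2]-h)@ex;print(d,-np.arcsin(d/165),-np.arctan2(d,p[2]+11-50))
E
```

```text
t 51.3 pos [ 481.4 -315.   203.3] yaw 302.4 tilt [ 0. -0.] w 13.1 ff 12.0 F [-0.6 -3.4  3.6] q [-37.  21.  83.  -0.  76.  21.]
t 52.1 pos [ 461.  -282.1  196.3] yaw 302.4 tilt [0. 0.] w 13.6 ff 12.0 F [ 1.3 -2.6  1.2] q [-35.  16.  89.   0.  74.  22.]
t 52.9 pos [ 441.5 -251.8  180.7] yaw 302.4 tilt [-0.  0.] w 13.6 ff 12.0 F [ 1.2 -1.5  1.9] q [-34.  13.  96.   0.  71.  24.]
-82.64101329597351 0.5245858941886506 0.5279290729966115
```

```bash

python3 -m pendant '[[0,0,0,0,0,0],[0,0,0,0,0,0],[0,0,0,0,0,0],[0,0,0,0,0,0],[0,0,0.1,0,0,0],[0,0,0.2,0,0,0],[0,0,0.3,0,0,0],[0,0,0.4,0,0,0]]' -0.3 >/dev/null; python3 -c "from h import *;st()"
python3 -m pendant '[[0,0,0.5,0,0,0],[0,0,0.5,0,0,0],[0,0,0.5,0,0,0],[0,0,0.5,0,0,0],[0,0,0.5,0,0,0],[0,0,0,0,0,0],[0,0,0,0,0,0],[0,0,0,0,0,0]]' 0  >/dev/null; python3 -c "from h import *;st()"

```

```text
t 53.7 pos [ 441.7 -252.1  222. ] yaw 302.4 tilt [-0.  0.] w 32.9 ff 0.0 F [ 1.  -0.2  0. ] q [-34.  11.  92.   0.  76.  24.]
t 54.5 pos [ 441.5 -251.9  320. ] yaw 302.4 tilt [-0.001  0.001] w 47.0 ff 0.0 F [0.2 0.  0.3] q [-34.   8.  83.   0.  89.  24.]
```

```bash
for i in 1 2; do python3 -m pendant '[[0.064,0.719,0,0,0,0.138],[0.064,0.719,0,0,0,0.138],[0.064,0.719,0,0,0,0.138],[0.064,0.719,0,0,0,0.138],[0.064,0.719,0,0,0,0.138],[0.064,0.719,0,0,0,0.138],[0.064,0.719,0,0,0,0.138],[0.064,0.719,0,0,0,0.138]]' 0 >/dev/null; done; python3 -c "from h import *;st()"
python3 -m pendant '[[0,0,-0.7,0,0,0],[0,0,-0.7,0,0,0],[0,0,-0.7,0,0,0],[0,0,-0.7,0,0,0],[0,0,-0.7,0,0,0],[0,0,-0.7,0,0,0],[0,0,-0.7,0,0,0],[0,0,-0.6,0,0,0]]' >/dev/null; python3 -c "from h import *;st()"
```

```text
t 56.1 pos [482.4 209.2 320. ] yaw 317.6 tilt [-0.001 -0.   ] w 46.8 ff 0.0 F [ 0.4 -0.1  0.6] q [19. 11. 80.  0. 89. 62.]
t 56.9 pos [481.8 207.8  98.7] yaw 317.6 tilt [-0.002 -0.001] w 47.3 ff 0.0 F [-0.   0.1  0.1] q [19. 21. 98.  0. 62. 62.]
```

```bash
python3 -m pendant '[[0,0,-0.052,0,0,0],[0,0,-0.052,0,0,0],[0,0,-0.052,0,0,0],[0,0,-0.052,0,0,0],[0,0,-0.052,0,0,0],[0,0,-0.052,0,0,0],[0,0,-0.052,0,0,0],[0,0,-0.052,0,0,0]]' >/dev/null; python3 -c "from h import *;st()"
python3 -m pendant '[[0,0,0,0,0,0],[0,0,0,0,0,0],[0,0,0,0,0,0],[0,0,0,0,0,0],[0,0,0,0,0,0],[0,0,0,0,0,0],[0,0,0,0,0,0],[0,0,0,0,0,0]]' -1 12 >/dev/null;  python3 -c "from h import *;st()"
for i in 1 2; do python3 -m pendant '[[-0.188,0.172,0,0,0,0],[-0.188,0.172,0,0,0,0],[-0.188,0.172,0,0,0,0],[-0.188,0.172,0,0,0,0],[-0.188,0.172,0,0,0,0],[-0.188,0.172,0,0,0,0],[-0.188,0.172,0,0,0,0],[-0.184,0.168,0,0,0,0]]' >/dev/null; python3 -c "from h import *;st()"; done
```

```text
t 57.7 pos [482.7 208.1  84.2] yaw 317.6 tilt [0. 0.] w 46.7 ff 0.0 F [ 0.5 -0.1  0.2] q [19. 22. 98. -0. 60. 62.]
t 58.5 pos [481.7 209.   84.3] yaw 317.6 tilt [-0.002  0.001] w 11.7 ff 12.0 F [-7.9  7.3  3.6] q [19. 22. 98.  0. 60. 62.]
t 59.3 pos [421.9 263.5  84.3] yaw 317.6 tilt [-0. -0.] w 11.9 ff 12.0 F [-0.1 -3.1  0.2] q [ 28.  19. 103.  -0.  59.  70.]
t 60.1 pos [361.8 318.3  84.3] yaw 317.6 tilt [-0.001 -0.   ] w 11.7 ff 12.0 F [-2.5 -4.   3.7] q [ 37.  17. 105.  -0.  58.  79.]
```

```bash
python3 -m pendant '[[-0.018,0.017,0,0,0,0],[-0.018,0.017,0,0,0,0],[-0.018,0.017,0,0,0,0],[0,0,0,0,0,0],[0,0,0,0,0,0],[0,0,0,0,0,0],[0,0,0,0,0,0],[0,0,0,0,0,0]]' >/dev/null; python3 -c "from h import *;st()"
```

```text
t 60.9 pos [361.  319.   84.2] yaw 317.6 tilt [ 0.001 -0.002] w 12.0 ff 12.0 F [  5.7 -12.8   1. ] q [ 37.  17. 105.  -0.  58.  80.]
```

```bash
python3 -m pendant '[[0,0,0,0,0,0],[0,0,0,0,0,0],[0,0,0,0,0,0],[0,0,0.3,0,0,0],[0,0,0.7,0,0,0],[0,0,0.8,0,0,0],[0,0,0.8,0,0,0],[0,0,0.8,0,0,0]]' 0 >/dev/null
python3 -m pendant '[[-0.5,0.5,0.5,0,0,0],[-0.5,0.5,0.5,0,0,0],[-0.3,0.5,0.5,0,0,0],[0,0.5,0,0,0,0],[0,0.5,0,0,0,0],[0,0.5,0,0,0,0],[0,0,0,0,0,0],[0,0,0,0,0,0]]' >/dev/null; python3 - <<'E'
from h import *
st()
t=capture("top");s=capture("side")
np.save("tf.npy",t);np.save("sf.npy",s)
cv2.imwrite("pics/c9.png",np.vstack([np.hstack([crop(t,320,190,150,112,400,300),crop(s,270,125,115,86,400,300)]),np.hstack([crop(t,140,160,160,120,400,300),crop(s,215,210,185,139,400,300)])]))
E
```

```text
t 62.5 pos [308.3 439.7 280.7] yaw 317.6 tilt [-0.  0.] w 47.1 ff 0.0 F [-0.9 -0.4  0.1] q [51. 13. 83.  0. 85. 93.]
```

View pics/c9.png

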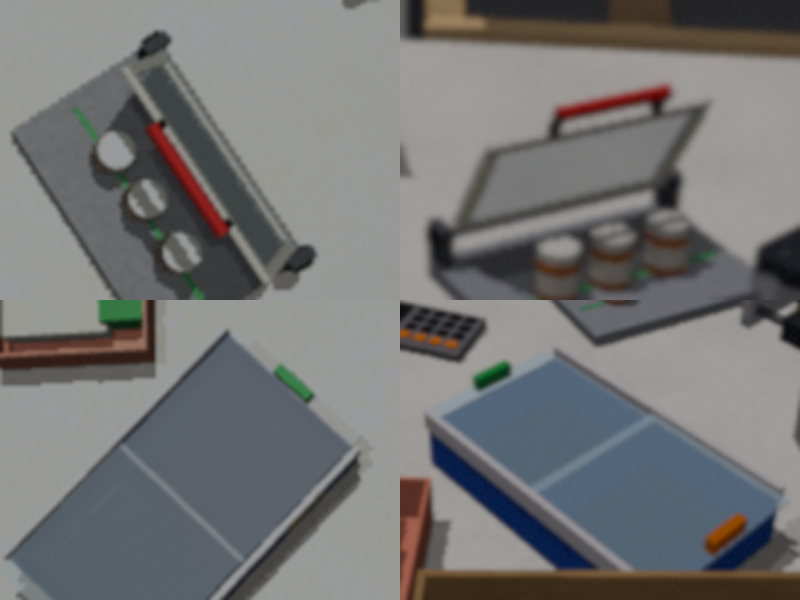

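```bash
python3 - <<'E'
from h import *
m=np.array([432.5,-237]);u=np.array([.845,.534]);ex=np.array([.534,-.845])
for a,b in[(117,151),(147,198),(181,251)]:
    X=plane("top",((a+.5)*.375-.5+320,(b+.5)*.3733-.5+190),72)[:2];print("jar",X.round(1),"along",(X-m)@u,"across",(X-m)@ex)
X,e=tri((187.5*.375-.5+320,180.5*.3733-.5+190),(212.5*.2875-.5+270,102.5*.2867-.5+125))
d=(X[:2]-m)@ex-100;print("bar",X,e,"tilt",np.arctan2(-d,X[2]-50),np.hypot(d,X[2]-50))
c=np.array([494,198.]);y=np.array([-.737,.676])
gt=(293.5*.4-.5+140,83.5*.4-.5+160);gs=(92.5*.4625-.5+215,75.5*.4633-.5+210);os_=(326.5*.4625-.5+215,234.5*.4633-.5+210)
X,e=tri(gt,gs);print("green",X,e,(X[:2]-c)@y,(plane("top",gt,86)[:2]-c)@y)
X=plane("side",os_,88);print("orange",X,(X[:2]-c)@y)
E
```

```text
jar [ 482.  -207.4] along 57.642498604550966 across 1.3715520834898536
jar [ 435.4 -236.2] along 2.8668757936309723 across 0.9211254799479561
jar [ 383.7 -268.5] along -58.1042145113078 across 0.5630077652222815
bar [ 443.26185175 -252.75500533  191.73419273] 0.8738087483197338 tilt 0.51887601068037 163.21732755770384
green [624.90259699  80.85280446  75.1689318 ] 0.08726942561179607 -175.6667181692043 -174.46356444402375
orange [363.20743876 326.81888691  88.        ] 183.4756851863696
```

Everything measures in tolerance, so I'm handing it in.

```bash
python3 -c "
from rig import job
print(job.job_done())"
```

```text
the job is handed in; nothing more can be done
None
```

I handed the job in with the end state in tolerance, but it may still be judged a fail: while I lowered the gripper to shut the right cover (t ≈ 27.7 s), a finger landed on the left cover and the wrist force read about 178 N, over the 120 N limit. At hand-in the three jars stood on the green line about 55–61 mm apart, the magnifier held at about 0.52 rad (30°) and both covers were shut; the calculator, basket and carton were never touched.

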